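# Test the telescopic pull handle on the repair bench

## Task

Seat the blue telescopic handle flat and square in the pocket of the orange-walled test cradle, its grip sticking out of the cradle's open end, and let go of the shell. Then take the grip so that the red button is squeezed in, pull the slide out past the first stop to the second stop, its end of travel, with the shell staying seated, and finish while still holding the grip there with the button squeezed. Do not pull the slide out before the shell is seated, pull gently without yanking, and leave the other things on the bench where they are.

Things in the scene. Friction and masses are not known exactly. Their poses are not given: they have to be found in the camera images.
- handle: Loose telescopic pull handle, 0.35-0.55 kg, lying flat. Blue shell 140 (x) x 54 (y) x 34 mm (z); origin at the centre of its underside, z up. A bar 24 mm wide slides out of its +x end and carries the grip. Overall x -70 to +144 mm with the slide in. Centre of mass about 20 mm along +x: to carry it level, grip the shell across y at about x +15 mm.
- grip (a point): Middle of the grey grip on the slide: x 108 mm, z 17 mm from the handle's origin with the slide in; axes as the handle's. Grip: 24 wide (y), 26 tall, x 74 to 138 mm, ending in a black flange 6 thick, 44 wide, 30 tall. Mid +y side: red button, 18 x 18 mm, 5 mm proud. Closing a gripper along y here squeezes the button flush and holds the grip at once.
- slide (a joint): Travel of the slide out of the shell along handle +x, m: 0 in (start), 0.080 second stop = hard end of travel. With the button out, a catch locks it at 0, at the first stop (0.039) and at the second (0.078 to 0.080); with the button in it runs freely past the first stop. A spring pulls it in with 2 N at 0, 4 N at 0.080, plus 1 N friction.
- button (a joint): How far the red button is squeezed in, along handle -y, m: 0 = out, 0.005 = flush with the grip. The catch lets go from about 0.003. Its spring takes 2 N to start, 6 N at the end, and pushes it out again when let go.
- cradle: Test cradle, fixed: aluminium base plate 176 (x) x 96 (y) x 16 mm with orange corner walls; origin at the centre of its underside, z up; open end towards +x.
- pocket (a point): Centre of the pocket floor, 16 mm above the bench, axes as the cradle's; a seated handle's origin and +x lie on it. Pocket 146 x 60 mm (3 mm play round the shell); walls 8 mm thick, upright 12 mm, then flaring out 5 mm up to 20 mm above the floor. No side walls for x -40 to +40 mm (finger room); -x end closed; +x end has a 40 mm opening for the grip.
- spanner: Bystander: steel spanner lying flat along its x, 180 mm long, 38 mm wide, 8 mm thick; origin under its middle; leave it where it is.
- jar: Bystander: amber jar, 36 mm across, 55 mm tall, orange cap, upright; origin at the centre of its underside; leave it where it is.
- tape: Bystander: white tape roll lying flat, 90 mm across, 22 mm tall; origin at the centre of its underside; leave it where it is.
- motor: Bystander: upright steel vacuum motor, 84 mm across, 94 mm tall; origin at the centre of its underside; leave it where it is.
- tool_cup: Bystander: white cup with hand tools standing in it, 80 mm across, about 180 mm tall; origin at the centre of its underside; leave it where it is.

How it is judged:
By the outcome, as a careful person would: the job done as asked, in the order asked, and still so for the second after the job is handed in, while the arm keeps its last pose, push and grip.
It also fails if it takes over 48 s, if anything falls off the work surface, if the arm or the gripper's body presses on something with over 40 N, if the wrist force passes 120 N, or if a joint passes its speed limit or range.

## Robot

A 6-joint arm with a two-finger parallel gripper is mounted at the origin on the work surface. World frame = base frame: x ahead of the robot, y to its left, z up, the work surface at z = 0. Lengths are in m, angles in rad, forces in N, time in s.
With the tool pointing down it reaches from about 0.35 to 0.975 m from the base axis. Payload 4.9 kg.
Tool frame: the origin (TCP) lies at the very end of the fingers, on their centre line; the grasp point (between the pads) lies 19 mm behind it; z points along the fingers, y is the line along which they close (so a half turn about z gives the same grasp; the last joint's range is limited). The gripper opens to 85 mm and grips with 20 to 120 N. Pads are 22 mm wide; open, the fingers measure 114 mm over their backs; the gripper's body (76 mm by 85 mm) begins 54 mm behind the grasp point. The pads swing forward as they close: fully open they stand 13 mm farther back than shut.
Start: joints at [-0.119, 0.053, 1.613, -0, 1.476, -0.119], TCP at [0.625, 0, 0.231] pointing down, gripper open.
Joint ranges: [-3.01, 3.01], [-1.01, 2.22], [0.06, 2.58], [-1.02, 4.17], [0.09, 2.62], [-3.14, 3.14]. Speed limits (rad/s): [2.57, 2.57, 3.14, 3.14, 3.14, 3.14].

## Interface

Orientations are given as a rotation vector (axis times angle).
In Python, from station import ctrl, imaging gives the robot as it stands.
- The arm moves only by the tool play_rows, never from a script. Its argument "series" is a list of rows, each a list of 3 entries, a list of its own where there are three numbers: the opening, from 0 (shut) to 1 (fully open), then the shift along the tool's x, y, z each as a share of 0.05 m, from -1 to 1, then the turn, a rotation vector about the tool's x, y, z each as a share of 8 degrees, from -1 to 1. In form: [[grip, [dx, dy, dz], [ax, ay, az]], ...]. A call has 1 to 8 rows; each row shifts and turns the commanded pose from where the row before left it, along the tool's axes as they then stand; what a row does not reach is not made up. A row lasts 1/8 s, in which the tool goes at most 62.5 mm and 10.7 degrees, less where a joint would pass 70% of its speed; a pose out of reach is approached as far as the arm can. A call with a number of a shift or a turn outside -1 to 1 is refused whole. A call with a gripper value outside its range is refused whole. The fingers move at their own pace and stop on an object; "force" is the grip in N (left out, the last holds). Time passes only in rows, so rows that do not move let the fingers close. It gives the time, the measured TCP pose, the force, the opening and the grip force at its end, in the units of the state.
- ctrl.get_obs(): the state, without advancing time (a new reading comes with each control period).
- imaging.get_image(name): name is "scene" or "side" or "wrist"; returns a dict with "color" (384x512x3 uint8, blue, green, red), "fx", "fy", "cx", "cy" (pixels), "extrinsics" (4x4, takes a point from world to camera coordinates); the wrist camera has in their place "hand_eye" (4x4, takes a point from camera to tool coordinates, whose origin is the TCP and whose axes are the flange's). Camera axes: x right, y down, z forward; pixel columns grow to the right and rows downward; lengths in m; the calibration is good to about 2 mm. A picture is of the moment at which its call begins: read the wrist's pose just before it. There is no depth.
- ctrl.finish_job(): hands the job in; it is judged then, once.
The state is a dict: "t": time; "q": joint angles; "dq": joint speeds; "effort": joint torques, N m; "tool_pos": TCP position; "tool_rot": TCP orientation; "contact_force": force on the tool from outside, world axes, zero at the start; "wrist_torque": the same for the moment, N m; "opening": finger opening in m; "grip_force": force on a finger pad.
Only numpy, scipy, OpenCV 4.12 (cv2) and the standard library are available. Lean on these libraries where they do the work, as an engineer would, in place of code of your own. Each camera call takes 0.05 s, during which the arm holds its last target. There are 200 camera calls.

## Working session

There is one attempt and no reset: what is moved stays moved. The work goes in short steps, Python scripts to look and compute and a tool call to move; the robot and the scene stay as the last step left them, time stands still between calls to the robot, and variables do not carry over. Pictures are saved under pics/ and viewed, at most 10 in all, crops included, and the job is handed in when it is done.

Besides the shell and the picture viewer there is one more tool, called by a JSON object that holds its "fn" and its "kwargs", one argument or row to a line. play_rows: Moves the arm, as the interface text tells. Shift numbers are shares of 0.05 m and turn numbers shares of 8 degrees, none past 1 either way. Its arguments: {"type":"object","properties":{"series":{"type":"array"},"force":{"type":"number"}},"required":["series"]}

```bash
mkdir -p pics; ls
python3 - <<'E'
from station import ctrl, imaging
import cv2, numpy as np
o=ctrl.get_obs()
print({k:np.round(v,4).tolist() for k,v in o.items()})
a=[]
for n in ["scene","side","wrist"]:
    im=imaging.get_image(n); cv2.imwrite(f"pics/{n}0.png",im["color"])
    print(n,im["fx"],im["fy"],im["cx"],im["cy"]); print(np.round(im.get("extrinsics",im.get("hand_eye")),4).tolist())
    np.savez(f"{n}0.npz",**im)
E
```

```text
pics
{'t': 0.0, 'q': [-0.119, 0.0533, 1.6143, 0.0, 1.476, -0.119], 'dq': [-0.0014, -0.0004, -0.0007, 0.0009, 0.0006, 0.0019], 'effort': [0.0003, -39.367, -37.0176, -0.0002, 0.0069, -0.0], 'tool_pos': [0.6244, 0.0001, 0.23], 'tool_rot': [-2.2203, -2.2203, 0.002], 'contact_force': [1.0612, -0.242, 0.2256], 'wrist_torque': [-0.0067, -0.039, -0.0251], 'grip_force': 0.0, 'opening': 0.0855}
scene 347.17832937380854 347.17832937380854 250.38048428317447 190.48139015937724
[[-0.1033, 0.9946, 0.0085, 0.0588], [0.6595, 0.0749, -0.748, -0.3545], [-0.7446, -0.0717, -0.6636, 1.2758], [0.0, 0.0, 0.0, 1.0]]
side 447.2136714781143 447.2136714781143 250.27731426626153 188.53315693801744
[[-0.9669, -0.2546, -0.015, 0.5599], [-0.1725, 0.6963, -0.6967, 0.133], [0.1878, -0.6711, -0.7172, 1.0854], [0.0, 0.0, 0.0, 1.0]]
wrist 326.08141970772016 326.08141970772016 256.2708201878129 189.72613261455848
[[0.0002, -0.9475, -0.3198, 0.0824], [1.0, 0.0001, 0.0004, 0.0009], [-0.0004, -0.3198, 0.9475, -0.1411], [0.0, 0.0, 0.0, 1.0]]
```

View pics/scene0.png

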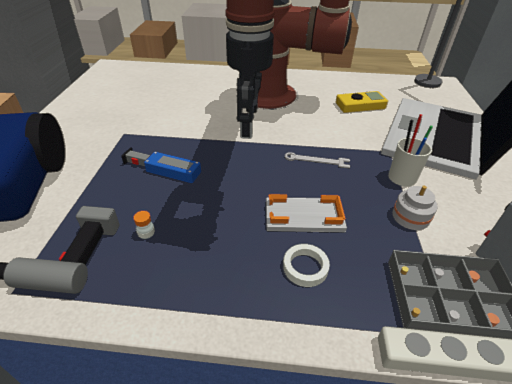

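View pics/side0.png

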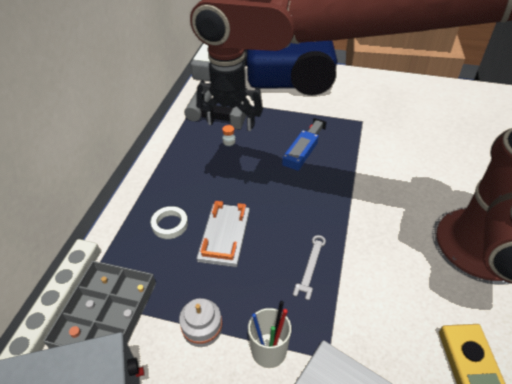

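The scene view shows the handle shell around (173,166) with its grip toward (130,158). The cradle is centred near (305,213), with its open end at image left (world -y). The side view agrees: handle at (302,148), cradle at (225,233).

```bash
cat > h.py <<'E'
import numpy as np, cv2
from scipy.spatial.transform import Rotation as R
def cam(im,obs=None):
    K=np.array([[im["fx"],0,im["cx"]],[0,im["fy"],im["cy"]],[0,0,1]],float)
    if "extrinsics" in im: E=np.array(im["extrinsics"])
    else:
        T=np.eye(4);T[:3,:3]=R.from_rotvec(obs["tool_rot"]).as_matrix();T[:3,3]=obs["tool_pos"]
        E=np.linalg.inv(T@np.array(im["hand_eye"]))
    return K,E
def plane(K,E,px,z):
    px=np.atleast_2d(np.array(px,float)); d=np.linalg.inv(K)@np.c_[px,np.ones(len(px))].T
    d=(E[:3,:3].T@d).T; c=-E[:3,:3].T@E[:3,3]
    return c+d*((z-c[2])/d[:,2])[:,None]
def proj(K,E,P):
    p=(E[:3,:3]@np.atleast_2d(P).T+E[:3,3:]); p=K@p; return (p[:2]/p[2]).T
E
python3 - <<'E'
from h import *
s=cam(np.load("scene0.npz")); d=cam(np.load("side0.npz"))
print("shell",plane(*s,[[148,160],[165,152],[199,166],[190,177],[173,166]],.034).round(3).tolist(), plane(*d,[[302,148]],.034).round(3))
print("grip",plane(*s,[[128,158]],.02).round(3),plane(*d,[[319,125]],.02).round(3))
print("cradle top plate corners",plane(*s,[[266,197],[267,226],[346,226],[342,197]],.016).round(3).tolist(),plane(*d,[[225,233]],.016).round(3))
E
```

```text
shell [[0.487, -0.279, 0.034], [0.446, -0.245, 0.034], [0.497, -0.141, 0.034], [0.543, -0.153, 0.034], [0.504, -0.207, 0.034]] [[ 0.479 -0.206  0.034]]
grip [[ 0.466 -0.344  0.02 ]] [[ 0.449 -0.342  0.02 ]]
cradle top plate corners [[0.575, 0.038, 0.016], [0.669, 0.047, 0.016], [0.65, 0.22, 0.016], [0.555, 0.22, 0.016]] [[0.608 0.133 0.016]]
```

{"fn": "play_rows", "kwargs": {
  "series": [
    [1, [-0.73, -0.46, 0], [0, 0, 0]],
    [1, [-0.73, -0.46, 0], [0, 0, 0]],
    [1, [-0.73, -0.46, 0], [0, 0, 0]],
    [1, [-0.73, -0.46, 0], [0, 0, 0]],
    [1, [-0.73, -0.46, 0], [0, 0, 0]],
    [1, [-0.73, -0.46, 0], [0, 0, 0]]
  ]
}}

```text
t: 0.9
tool_pos: [0.4859, -0.2199, 0.231]
tool_rot: [-2.221, -2.221, 0.0]
contact_force: [-0.0, -0.3, -0.8]
opening: 0.0852
grip_force: 0.0
```

{"fn": "play_rows", "kwargs": {
  "series": [
    [1, [0, 0, 0], [0, 0, 0.78]],
    [1, [0, 0, 0], [0, 0, 0.78]],
    [1, [0, 0, 0], [0, 0, 0.78]],
    [1, [0, 0, 0], [0, 0, 0.78]],
    [1, [0, 0, 0], [0, 0, 0]]
  ]
}}

```text
t: 1.52
tool_pos: [0.4868, -0.2189, 0.231]
tool_rot: [-2.647, -1.69, 0.0]
contact_force: [0.0, 0.0, 0.2]
opening: 0.0853
grip_force: 0.0
```

```bash
cat > shot.py <<'E'
import sys; from h import *
from station import ctrl, imaging
o=ctrl.get_obs(); im=imaging.get_image("wrist"); n=sys.argv[1]
cv2.imwrite(f"pics/{n}.png",im["color"]); np.savez(n+".npz",**im,**{k:o[k] for k in("tool_pos","tool_rot")})
M=R.from_rotvec(o["tool_rot"]).as_matrix()
print(round(o["t"],2),np.round(o["tool_pos"],4),np.round(M,3).tolist(),o["opening"],np.round(o["contact_force"],1))
E
python3 shot.py w1
```

```text
1.52 [ 0.4868 -0.2189  0.231 ] [[0.421, 0.907, -0.0], [0.907, -0.421, 0.0], [0.0, -0.001, -1.0]] 0.08525129713208832 [0.  0.  0.2]
```

View pics/w1.png

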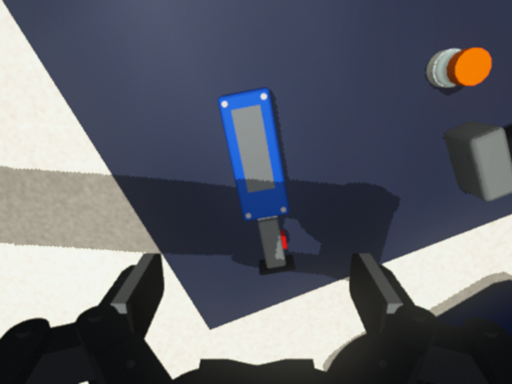

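The wrist view shows the shell with corners near (220,96), (270,88), (289,213) and (242,221). The grip points down the image, with the button at (285,242).

```bash
cat > hf.py <<'E'
import sys; from h import *
f=np.load(sys.argv[1]+".npz"); K,E=cam(f,f); c=cv2.cvtColor(f["color"],cv2.COLOR_BGR2HSV)
m=cv2.inRange(c,(105,150,60),(125,255,255)); m=cv2.morphologyEx(m,cv2.MORPH_OPEN,np.ones((3,3)))
cs=cv2.findContours(m,cv2.RETR_EXTERNAL,cv2.CHAIN_APPROX_NONE)[0]
cs=[k for k in cs if cv2.contourArea(k)>2000 and k[:,0,1].mean()<300]
k=max(cs,key=cv2.contourArea); P=plane(K,E,k[:,0,:],.034)[:,:2].astype(np.float32)
r=cv2.minAreaRect(P*1000); b=cv2.boxPoints(r)/1000
print("rect",r,cv2.boundingRect(k))
e=[b[1]-b[0],b[2]-b[1]]; a=max(e,key=np.linalg.norm); a=a/np.linalg.norm(a)
if a[1]>0:a=-a
C=np.array(r[0])/1000; G=C+.015*a; M=R.from_rotvec(f["tool_rot"]).as_matrix()
print("C",C,"x-ang",np.degrees(np.arctan2(a[1],a[0])),"grasp",G)
D=M.T@np.r_[G-f["tool_pos"][:2],0]; t=M.T@np.r_[-a,0]
print("tool shift mm",D*1000,"turn deg about tool z",np.degrees(np.arctan2(t[1],t[0])))
E
python3 hf.py w1
```

```text
rect ((488.1797180175781, -215.00244140625), (138.68240356445312, 53.88009262084961), 75.73561096191406) (218, 87, 72, 134)
C [ 0.48817972 -0.21500244] x-ang -104.26439 grasp [ 0.48448377 -0.22953998]
tool shift mm [-1.06321704e+01  2.38899256e+00 -2.35208379e-03] turn deg about tool z -10.623930405893951
```

{"fn": "play_rows", "kwargs": {
  "series": [
    [1, [-0.213, 0.048, 0], [0, 0, 0]],
    [1, [0, 0, 0.5], [0, 0, -0.665]],
    [1, [0, 0, 0.8], [0, 0, -0.665]],
    [1, [0, 0, 0.8], [0, 0, 0]],
    [1, [0, 0, 0.8], [0, 0, 0]],
    [1, [0, 0, 0.8], [0, 0, 0]],
    [1, [0, 0, 0.5], [0, 0, 0]],
    [1, [0, 0, 0.2], [0, 0, 0]]
  ]
}}

```text
t: 2.58
tool_pos: [0.4834, -0.2295, 0.0094]
tool_rot: [-2.478, -1.926, 0.002]
contact_force: [-0.1, -0.1, -0.9]
opening: 0.0852
grip_force: 0.0
```

{"fn": "play_rows", "kwargs": {
  "series": [
    [1, [0, 0, 0], [0, 0, 0]],
    [0.4, [0, 0, 0], [0, 0, 0]],
    [0.4, [0, 0, 0], [0, 0, 0]],
    [0.4, [0, 0, 0], [0, 0, 0]],
    [0.4, [0, 0, 0], [0, 0, 0]],
    [0.4, [0, 0, 0], [0, 0, 0]],
    [0.4, [0, 0, 0], [0, 0, 0]]
  ],
  "force": 50
}}

```text
t: 3.45
tool_pos: [0.4855, -0.2304, 0.013]
tool_rot: [2.479, 1.926, 0.0]
contact_force: [-1.7, -0.2, 5.9]
opening: 0.0526
grip_force: 56.0
```

{"fn": "play_rows", "kwargs": {
  "series": [
    [0.4, [0, 0, -0.2], [0, 0, 0]],
    [0.4, [0, 0, -0.5], [0, 0, 0]],
    [0.4, [0, 0, -0.8], [0, 0, 0]],
    [0.4, [0, 0, -0.8], [0, 0, 0]],
    [0.4, [0, 0, -0.7], [0, 0, 0]],
    [0.4, [0, 0, 0], [0, 0, 0]]
  ],
  "force": 70
}}

```text
t: 4.2
tool_pos: [0.4862, -0.2305, 0.1643]
tool_rot: [2.476, 1.924, 0.004]
contact_force: [0.4, 0.4, -5.6]
opening: 0.0527
grip_force: 75.9
```

{"fn": "play_rows", "kwargs": {
  "series": [
    [0.4, [0.5, -0.17, 0], [0, 0, 0]],
    [0.4, [0.9, -0.32, 0], [0, 0, 0]],
    [0.4, [0.95, -0.33, 0], [0, 0, 0]],
    [0.4, [0.95, -0.33, 0], [0, 0, 0]],
    [0.4, [0.95, -0.33, 0], [0, 0, 0]],
    [0.4, [0.95, -0.33, 0], [0, 0, 0]],
    [0.4, [0.9, -0.32, 0], [0, 0, 0]],
    [0.4, [0.5, -0.17, 0], [0, 0, 0]]
  ]
}}

```text
t: 5.2
tool_pos: [0.4525, 0.1205, 0.158]
tool_rot: [-2.477, -1.928, 0.006]
contact_force: [0.6, 0.1, -5.0]
opening: 0.0527
grip_force: 75.7
```

{"fn": "play_rows", "kwargs": {
  "series": [
    [0.4, [0, 0, 0], [0, 0, -0.4]],
    [0.4, [0, 0, 0], [0, 0, -0.7]],
    [0.4, [0, 0, 0], [0, 0, -0.7]],
    [0.4, [0, 0, 0], [0, 0, -0.5]],
    [0.4, [0, 0, 0], [0, 0, -0.29]],
    [0.4, [0, 0, 0], [0, 0, 0]],
    [0.4, [0, 0, 0], [0, 0, 0]]
  ]
}}

```text
t: 6.08
tool_pos: [0.4539, 0.1185, 0.1597]
tool_rot: [-2.093, -2.34, 0.003]
contact_force: [0.0, 0.4, -4.1]
opening: 0.0524
grip_force: 75.7
```

```bash
python3 shot.py w2
```

```text
6.08 [0.4539 0.1185 0.1597] [[-0.111, 0.994, -0.003], [0.994, 0.111, -0.0], [0.0, -0.003, -1.0]] 0.05240332639486588 [ 0.   0.4 -4.1]
```

View pics/w2.png

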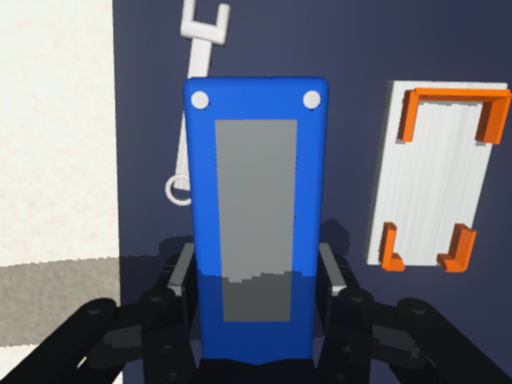

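The cradle is clear at right: plate corners near (391,81), (506,83), (367,264) and (441,266). The held shell is straight, with its -x end at row about 78, columns 184 to 328. I'll zoom in on the cradle.

Run:
```python
from h import *
c=np.load("w2.npz")["color"][65:285,350:512]
cv2.imwrite("pics/w2c.png",cv2.resize(c[:, :],None,fx=2.7,fy=2.7,interpolation=cv2.INTER_CUBIC))
f=np.load("w2.npz");K,E=cam(f,f);M=R.from_rotvec(f["tool_rot"]).as_matrix()
P=plane(K,E,[[185,77],[327,77],[256,77]],f["tool_pos"][2]+.021)
print(((P-f["tool_pos"])@M*1000).round(1))
```

```text
[[ 83.2 -23.9 -20.9]
 [ 83.2  25.6 -21.1]
 [ 83.2   0.9 -21. ]]
```

View pics/w2c.png

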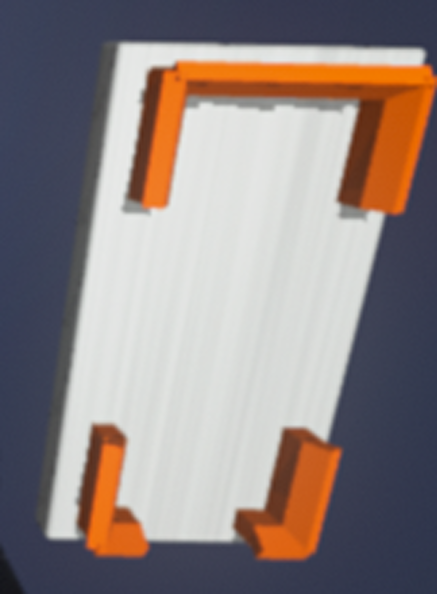

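Run:
```python
from h import *
f=np.load("w2.npz");K,E=cam(f,f);M=R.from_rotvec(f["tool_rot"]).as_matrix()
P=plane(K,E,[[393.3,80.9],[506,83.1],[367,264.6],[464.9,265.8]],.016)[:,:2]
print(P.round(4).tolist()); d=lambda i,j:P[j]-P[i]
for i,j in((0,1),(2,3),(0,2),(1,3)): print(np.linalg.norm(d(i,j)).round(4),np.degrees(np.arctan2(*d(i,j)[::-1])).round(2))
C=P.mean(0);x=d(0,2)+d(1,3);x/=np.linalg.norm(x);y=np.array([-x[1],x[0]]);y2=d(0,1)+d(2,3);y2/=np.linalg.norm(y2)
a1=np.arctan2(x[1],x[0]);a2=np.arctan2(y2[1],y2[0])-np.pi/2;print(np.degrees([a1,a2]))
# overlay check of model
a=a1;x=np.array([np.cos(a),np.sin(a)]);y=np.array([-x[1],x[0]])
print("C",C,"ang",np.degrees(a))
T=C+x*.0132   # TCP so that handle origin = C
t=M.T@np.r_[-x,0]
D=M.T@(np.r_[T,0]-np.r_[f["tool_pos"][:2],0]);print("shift mm",(D*1000).round(1),"turn",np.degrees(np.arctan2(t[1],t[0])))
im=f["color"].copy()
for (u,v,z) in [(sx*.073,sy*.03,.016) for sx in(-1,1) for sy in(-1,1)]+[(sx*.04,sy*.03,.028) for sx in(-1,1) for sy in(-1,1)]+[(sx*.04,sy*.035,.036) for sx in(-1,1) for sy in(-1,1)]:
    p=proj(K,E,np.r_[C+u*x+v*y,z])[0]; print((u,v,z),((p-[350,65])*2.7).round())
```

```text
[[0.5583, 0.212], [0.6515, 0.2206], [0.5748, 0.0388], [0.6722, 0.0484]]
0.0936 5.32
0.0979 5.65
0.174 -84.57
0.1735 -83.15
[-83.86078901 -84.50914511]
C [0.61419202 0.12993826] ang -83.86078900605717
shift mm [-19.6 160.5  -0.4] turn 0.22764187971796362
(-0.073, -0.03, 0.016) [164.  92.]
(-0.073, 0.03, 0.016) [357.  93.]
(0.073, -0.03, 0.016) [102. 507.]
(0.073, 0.03, 0.016) [266. 508.]
(-0.04, -0.03, 0.028) [165. 204.]
(-0.04, 0.03, 0.028) [358. 205.]
(0.04, -0.03, 0.028) [128. 439.]
(0.04, 0.03, 0.028) [305. 440.]
(-0.04, -0.035, 0.036) [160. 209.]
(-0.04, 0.035, 0.036) [392. 210.]
(0.04, -0.035, 0.036) [123. 449.]
(0.04, 0.035, 0.036) [334. 450.]
```

```bash
cat > ov.py <<'E'
import sys; from h import *
n,cx,cy,ang,x0,x1,y0,y1,s=sys.argv[1:2]+[float(v) for v in sys.argv[2:10]]; f=np.load(n+".npz");K,E=cam(f,f)
a=np.radians(ang);C=np.array([cx,cy]);x=np.array([np.cos(a),np.sin(a)]);y=np.array([-x[1],x[0]])
c=f["color"][int(y0):int(y1),int(x0):int(x1)];im=cv2.resize(c,None,fx=s,fy=s,interpolation=cv2.INTER_CUBIC)
def pl(pts,col):
    p=(proj(K,E,[np.r_[C+u*x+v*y,z] for u,v,z in pts])-[x0,y0])*s
    cv2.polylines(im,[p.round().astype(int)],False,col,1)
pl([(-.088,-.048,.016),(.088,-.048,.016),(.088,.048,.016),(-.088,.048,.016),(-.088,-.048,.016)],(0,0,255))
for k in(-1,1):
    for z,g,col in((.016,0,(255,0,0)),(.036,.005,(0,200,0))):
        pl([(-.04,k*(.03+g),z),(-.073-g,k*(.03+g),z),(-.073-g,0,z)],col)
        pl([(.04,k*(.03+g),z),(.073+g,k*(.03+g),z),(.073+g,k*.02,z)],col)
cv2.imwrite(f"pics/{n}o{sys.argv[10]}.png",im)
E
python3 ov.py w2 .6142 .1299 -84.0 350 512 65 285 2.7 1
```

```text
(no output)
```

View pics/w2o1.png

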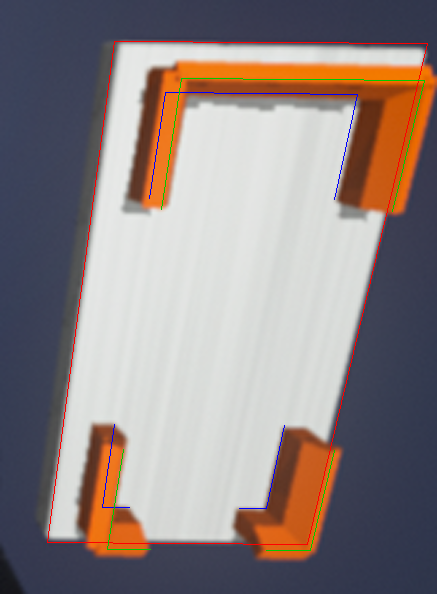

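The overlay matches the cradle to about 1 mm (angle -84°). I'll carry the handle over and lower it.

{"fn": "play_rows", "kwargs": {
  "series": [
    [0.4, [-0.04, 0.3, 0], [0, 0, 0.045]],
    [0.4, [-0.07, 0.6, 0], [0, 0, 0]],
    [0.4, [-0.09, 0.7, 0], [0, 0, 0]],
    [0.4, [-0.09, 0.7, 0], [0, 0, 0]],
    [0.4, [-0.07, 0.6, 0], [0, 0, 0]],
    [0.4, [-0.035, 0.3, 0], [0, 0, 0]],
    [0.4, [0, 0, 0], [0, 0, 0]]
  ]
}}

```text
t: 7.0
tool_pos: [0.6162, 0.1157, 0.1608]
tool_rot: [-2.101, -2.334, 0.001]
contact_force: [-0.5, 0.5, -4.5]
opening: 0.0523
grip_force: 75.7
```

{"fn": "play_rows", "kwargs": {
  "series": [
    [0.4, [0, 0, 0.4], [0, 0, 0]],
    [0.4, [0, 0, 0.6], [0, 0, 0]],
    [0.4, [0, 0, 0.6], [0, 0, 0]],
    [0.4, [0, 0, 0.3], [0, 0, 0]],
    [0.4, [0, 0, 0.1], [0, 0, 0]],
    [0.4, [0, 0, 0], [0, 0, 0]],
    [0.4, [0, 0, 0], [0, 0, 0]]
  ]
}}

```text
t: 7.88
tool_pos: [0.6172, 0.1159, 0.063]
tool_rot: [2.1, 2.334, 0.003]
contact_force: [1.3, -0.5, -4.7]
opening: 0.0524
grip_force: 75.6
```

```bash
python3 shot.py w3
python3 - <<'E'
from h import *
f=np.load("w3.npz");M=R.from_rotvec(f["tool_rot"]).as_matrix();a=np.radians(-84)
x=np.r_[np.cos(a),np.sin(a),0];C=np.r_[.6142,.1299,0]
D=M.T@(C+.0132*x-f["tool_pos"]);t=M.T@-x
print("need mm",(D*1000).round(1),np.degrees(np.arctan2(t[1],t[0])).round(2))
E
```

```text
7.88 [0.6172 0.1159 0.063 ] [[-0.105, 0.994, 0.003], [0.994, 0.105, 0.0], [-0.0, 0.003, -1.0]] 0.052428515583139004 [ 1.3 -0.5 -4.7]
need mm [ 1.  -1.7 63. ] 0.04
```

View pics/w3.png

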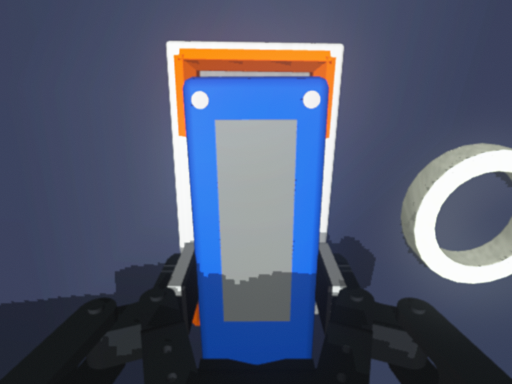

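Plate corners are at (168,42) and (343,44), and the shell end is at columns 185 to 327, so the shell is centred across the pocket. Next I'll check the lengthwise offset.

Run:
```python
from h import *
f=np.load("w3.npz");K,E=cam(f,f);M=R.from_rotvec(f["tool_rot"]).as_matrix()
for px,z in (([[168,42.5],[343,44.5]],.016),([[185,77],[327,77]],f["tool_pos"][2]+.021)):
    print(((plane(K,E,px,z)-f["tool_pos"])@M*1000).round(1).tolist())
```

```text
[[100.9, -45.6, 46.8], [99.9, 46.9, 47.1]]
[[83.2, -23.8, -21.1], [83.2, 25.6, -20.9]]
```

{"fn": "play_rows", "kwargs": {
  "series": [
    [0.4, [-0.016, 0, 0.2], [0, 0, 0]],
    [0.4, [0, 0, 0.2], [0, 0, 0]],
    [0.4, [0, 0, 0.15], [0, 0, 0]],
    [0.4, [0, 0, 0.08], [0, 0, 0]],
    [0.4, [0, 0, 0], [0, 0, 0]],
    [0.4, [0, 0, 0], [0, 0, 0]]
  ]
}}

```text
t: 8.68
tool_pos: [0.6163, 0.115, 0.0299]
tool_rot: [2.101, 2.335, 0.001]
contact_force: [-0.1, 0.0, -5.2]
opening: 0.0522
grip_force: 75.7
```

{"fn": "play_rows", "kwargs": {
  "series": [
    [0.4, [0, 0, 0.03], [0, 0, 0]],
    [0.4, [0, 0, 0.02], [0, 0, 0]],
    [0.4, [0, 0, 0], [0, 0, 0]]
  ]
}}

```text
t: 9.05
tool_pos: [0.6165, 0.1151, 0.0291]
tool_rot: [2.101, 2.335, 0.0]
contact_force: [-5.0, -1.4, 4.4]
opening: 0.0521
grip_force: 76.9
```

{"fn": "play_rows", "kwargs": {
  "series": [
    [0.75, [0, 0, 0], [0, 0, 0]],
    [0.75, [0, 0, 0], [0, 0, 0]],
    [1, [0, 0, 0], [0, 0, 0]],
    [1, [0, 0, -0.3], [0, 0, 0]],
    [1, [0, 0, -0.8], [0, 0, 0]],
    [1, [0, 0, -0.8], [0, 0, 0]],
    [1, [0, 0, -0.8], [0, 0, 0]],
    [1, [0, 0, 0], [0, 0, 0]]
  ]
}}

```text
t: 10.05
tool_pos: [0.6193, 0.1153, 0.1689]
tool_rot: [2.096, 2.33, 0.012]
contact_force: [0.4, 0.1, -0.1]
opening: 0.0856
grip_force: 0.0
```

```bash
python3 shot.py w4
python3 - <<'E'
import re
s=open('hf.py').read().replace(",.034)",",.05)").replace(".015*a",".108*a"); open('hf2.py','w').write(s)
E
python3 hf2.py w4
```

```text
10.05 [0.6193 0.1153 0.1689] [[-0.105, 0.994, 0.01], [0.994, 0.105, 0.001], [-0.0, 0.01, -1.0]] 0.08557189450940221 [ 0.4  0.1 -0.1]
rect ((615.9886474609375, 130.02662658691406), (51.671661376953125, 135.59017944335938), 6.301711559295654) (217, 79, 68, 162)
C [0.61598865 0.13002663] x-ang -83.69829 grasp [0.62784316 0.02267919]
tool shift mm [-9.29827615e+01 -1.25739934e+00  2.56248630e-02] turn deg about tool z -0.25615360980660606
```

View pics/w4.png

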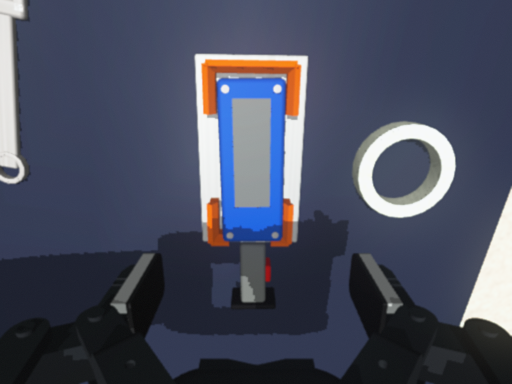

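The shell is seated square in the pocket, with the grip out of the open end at column ~253 and the button at (267,270). I'll move above the grip for one closer look.

{"fn": "play_rows", "kwargs": {
  "series": [
    [1, [-0.35, 0, 0], [0, 0, 0]],
    [1, [-0.6, 0, 0.2], [0, 0, 0]],
    [1, [-0.6, 0, 0.4], [0, 0, 0]],
    [1, [-0.3, 0, 0.2], [0, 0, 0]],
    [1, [0, 0, 0], [0, 0, 0]],
    [1, [0, 0, 0], [0, 0, 0]],
    [1, [0, 0, 0], [0, 0, 0]]
  ]
}}

```text
t: 10.98
tool_pos: [0.6263, 0.0239, 0.1233]
tool_rot: [2.099, 2.336, 0.002]
contact_force: [0.5, -1.1, -1.1]
opening: 0.0855
grip_force: 0.0
```

```bash
python3 shot.py w5; python3 hf2.py w5
```

```text
10.97 [0.6263 0.0239 0.1233] [[-0.106, 0.994, 0.001], [0.994, 0.106, 0.0], [-0.0, 0.001, -1.0]] 0.08546306645077165 [ 0.5 -1.1 -1.1]
rect ((618.7769775390625, 105.14889526367188), (51.30760192871094, 89.03752136230469), 6.358980178833008) (212, 0, 89, 152)
C [0.61877698 0.1051489 ] x-ang -83.641045 grasp [ 0.63073873 -0.00218663]
tool shift mm [-2.63609568e+01  1.60404338e+00  4.70811949e-03] turn deg about tool z -0.25288308385201025
```

View pics/w5.png

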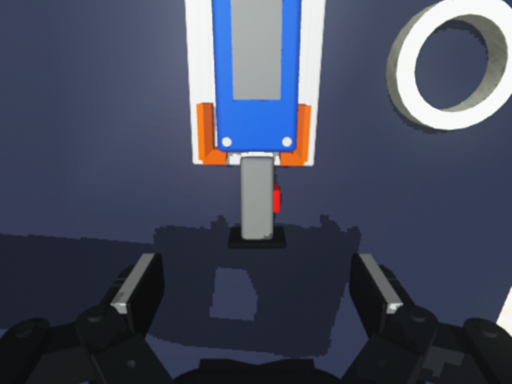

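Grip top spans (241–273, 158–240), the button is at (277,199), and the flange is at rows 227 to 248.

Run:
```python
from h import *
f=np.load("w5.npz");K,E=cam(f,f);M=R.from_rotvec(f["tool_rot"]).as_matrix()
g=lambda px,z:print(((plane(K,E,px,z)-f["tool_pos"])@M*1000).round(1).tolist())
g([[241,160],[273,159],[242,240],[273,239]],.046)
g([[279,186],[279,212]],.037); g([[229,228],[286,228]],.048); g([[216,151],[297,151]],.05)
```

```text
[[30.1, -9.4, 77.2], [30.8, 12.5, 77.3], [-31.0, -9.6, 77.2], [-30.2, 13.5, 77.3]]
[[8.4, 17.7, 86.3], [-12.2, 18.2, 86.3]]
[[-20.2, -18.8, 75.2], [-20.2, 22.7, 75.3]]
[[37.2, -25.8, 73.2], [37.2, 28.2, 73.3]]
```

{"fn": "play_rows", "kwargs": {
  "series": [
    [1, [-0.02, 0.012, 0.3], [0, 0, 0]],
    [1, [0, 0, 0.6], [0, 0, 0]],
    [1, [0, 0, 0.6], [0, 0, 0]],
    [1, [0, 0, 0.4], [0, 0, 0]],
    [1, [0, 0, 0.2], [0, 0, 0]],
    [1, [0, 0, 0.08], [0, 0, 0]],
    [1, [0, 0, 0], [0, 0, 0]],
    [1, [0, 0, 0], [0, 0, 0]]
  ]
}}

```text
t: 12.02
tool_pos: [0.6275, 0.022, 0.0145]
tool_rot: [2.1, 2.334, 0.002]
contact_force: [-0.5, -0.9, 0.4]
opening: 0.0855
grip_force: 0.0
```

{"fn": "play_rows", "kwargs": {
  "series": [
    [0.45, [0, 0, 0], [0, 0, 0]],
    [0.45, [0, 0, 0], [0, 0, 0]],
    [0.35, [0, 0, 0], [0, 0, 0]],
    [0.15, [0, 0, 0], [0, 0, 0]],
    [0.15, [0, 0, 0], [0, 0, 0]],
    [0.15, [0, 0, 0], [0, 0, 0]],
    [0.15, [0, 0, 0], [0, 0, 0]],
    [0.15, [0, 0, 0], [0, 0, 0]]
  ],
  "force": 40
}}

```text
t: 13.02
tool_pos: [0.6266, 0.022, 0.0137]
tool_rot: [2.101, 2.335, -0.0]
contact_force: [-2.7, -1.8, 5.2]
opening: 0.0235
grip_force: 42.5
```

Opening is 23.5 mm, so the button is squeezed flush. Now I'll pull gently.

{"fn": "play_rows", "kwargs": {
  "series": [
    [0.15, [-0.03, 0, 0], [0, 0, 0]],
    [0.15, [-0.06, 0, 0], [0, 0, 0]],
    [0.15, [-0.09, 0, 0], [0, 0, 0]],
    [0.15, [-0.1, 0, 0], [0, 0, 0]],
    [0.15, [-0.1, 0, 0], [0, 0, 0]],
    [0.15, [-0.1, 0, 0], [0, 0, 0]],
    [0.15, [-0.1, 0, 0], [0, 0, 0]],
    [0.15, [-0.1, 0, 0], [0, 0, 0]]
  ]
}}

```text
t: 14.02
tool_pos: [0.6303, -0.0116, 0.0134]
tool_rot: [-2.101, -2.335, -0.001]
contact_force: [-2.6, 3.1, 4.9]
opening: 0.0237
grip_force: 42.5
```

{"fn": "play_rows", "kwargs": {
  "series": [
    [0.15, [-0.1, 0, 0], [0, 0, 0]],
    [0.15, [-0.1, 0, 0], [0, 0, 0]],
    [0.15, [-0.1, 0, 0], [0, 0, 0]],
    [0.15, [-0.1, 0, 0], [0, 0, 0]],
    [0.15, [-0.1, 0, 0], [0, 0, 0]],
    [0.15, [-0.1, 0, 0], [0, 0, 0]],
    [0.15, [-0.08, 0, 0], [0, 0, 0]],
    [0.15, [-0.06, 0, 0], [0, 0, 0]]
  ]
}}

```text
t: 15.02
tool_pos: [0.6341, -0.0487, 0.0133]
tool_rot: [2.102, 2.335, 0.0]
contact_force: [0.3, 4.6, 3.6]
opening: 0.0234
grip_force: 42.3
```

Moved 71 mm with low force; now small steps to the stop.

{"fn": "play_rows", "kwargs": {
  "series": [
    [0.15, [-0.05, 0, 0], [0, 0, 0]],
    [0.15, [-0.04, 0, 0], [0, 0, 0]],
    [0.15, [-0.04, 0, 0], [0, 0, 0]],
    [0.15, [-0.03, 0, 0], [0, 0, 0]],
    [0.15, [0, 0, 0], [0, 0, 0]]
  ]
}}

```text
t: 15.65
tool_pos: [0.635, -0.0566, 0.0133]
tool_rot: [2.101, 2.335, -0.0]
contact_force: [0.6, 4.5, 3.3]
opening: 0.0235
grip_force: 42.2
```

{"fn": "play_rows", "kwargs": {
  "series": [
    [0.15, [-0.02, 0, 0], [0, 0, 0]],
    [0.15, [-0.02, 0, 0], [0, 0, 0]],
    [0.15, [0, 0, 0], [0, 0, 0]]
  ]
}}

```text
t: 16.02
tool_pos: [0.6351, -0.0584, 0.0133]
tool_rot: [2.101, 2.335, 0.0]
contact_force: [0.9, 4.9, 3.5]
opening: 0.0234
grip_force: 42.2
```

{"fn": "play_rows", "kwargs": {
  "series": [
    [0.15, [-0.02, 0, 0], [0, 0, 0]],
    [0.15, [-0.02, 0, 0], [0, 0, 0]],
    [0.15, [0, 0, 0], [0, 0, 0]]
  ]
}}

```text
t: 16.4
tool_pos: [0.6351, -0.0599, 0.0131]
tool_rot: [-2.101, -2.334, -0.001]
contact_force: [1.4, 6.0, 1.7]
opening: 0.0237
grip_force: 42.2
```

{"fn": "play_rows", "kwargs": {
  "series": [
    [0.15, [-0.02, 0, 0], [0, 0, 0]],
    [0.15, [-0.02, 0, 0], [0, 0, 0]],
    [0.15, [0, 0, 0], [0, 0, 0]]
  ]
}}

```text
t: 16.77
tool_pos: [0.6348, -0.0602, 0.0126]
tool_rot: [-2.099, -2.332, -0.003]
contact_force: [0.0, 11.7, 3.4]
opening: 0.0233
grip_force: 42.1
```

```bash
python3 shot.py w6
python3 - <<'E'
from h import *
from station import imaging
s=imaging.get_image("side")["color"][100:280,170:370]
a=np.load("w6.npz")["color"]; b=cv2.resize(s,(288,259),interpolation=cv2.INTER_CUBIC)
c=np.zeros((384,800,3),np.uint8); c[:,:512]=a; c[:259,512:]=b; cv2.imwrite("pics/fin.png",c)
E
```

```text
16.77 [ 0.6348 -0.0602  0.0126] [[-0.104, 0.995, -0.002], [0.995, 0.104, 0.004], [0.004, -0.001, -1.0]] 0.023337126291475867 [ 0.  11.7  3.4]
```

View pics/fin.png

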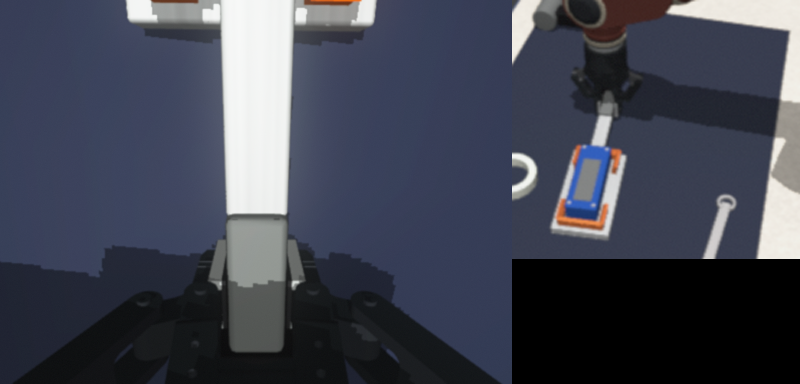

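The shell is still seated in the cradle in the side view. The bar is fully out, with the grip's front edge at row 214 and the plate edge at row ~27 in the wrist view. One numeric check of the travel, then I'll hand it in.

Run:
```python
from h import *
f=np.load("w6.npz");K,E=cam(f,f);M=R.from_rotvec(f["tool_rot"]).as_matrix()
a,b=[((plane(K,E,[[256,r]],z)-f["tool_pos"])@M*1000)[0,0] for r,z in((24,.016),(214,.046))]
print(a,b,"travel+shell shift ~",a-b+88-74)
```

```text
102.41816713489087 36.7025614651509 travel+shell shift ~ 79.71560566973997
```

{"fn": "play_rows", "kwargs": {
  "series": [
    [0.15, [-0.02, 0, 0], [0, 0, 0]],
    [0.15, [0, 0, 0], [0, 0, 0]],
    [0.15, [0, 0, 0], [0, 0, 0]]
  ]
}}

```text
t: 17.25
tool_pos: [0.6347, -0.0603, 0.0124]
tool_rot: [-2.099, -2.33, -0.004]
contact_force: [-0.8, 13.7, 1.3]
opening: 0.0233
grip_force: 42.1
```

The tool no longer moves while the force rises, so the slide is at the hard stop.

```bash
python3 -c "
from station import ctrl
print(ctrl.finish_job())"
```

```text
the job is handed in; nothing more can be done
None
```

The job is handed in at 17.25 s: the handle is seated in the cradle, and the gripper still holds the grip with the button squeezed and the slide pulled to its end stop. The judge's verdict was not shown.

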